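# Hold the wine case open for packing

### The arm

A 6-joint arm with a two-finger parallel gripper is mounted at the origin on the work surface. World frame = base frame: x ahead of the robot, y to its left, z up, the work surface at z = 0. Lengths are in m, angles in rad, forces in N, time in s.
With the tool pointing down it reaches from about 0.35 to 0.725 m from the base axis. Payload 6 kg.
Tool frame: the origin (TCP) lies at the very end of the fingers, on their centre line; the grasp point (between the pads) lies 19 mm behind it; z points along the fingers, y is the direction in which the jaws open and shut (so a half turn about z gives the same grasp; the last joint's range is limited). The gripper opens to 85 mm and grips with 20 to 120 N. Pads are 22 mm wide; open, the fingers measure 114 mm over their backs; the gripper's body (76 mm by 85 mm) begins 54 mm behind the grasp point. The pads swing forward as they close: fully open they stand 13 mm farther back than shut.
Start: joints at [0.334, 0.04, 0.085, 0, -1.615, -0.334], TCP at [0.6, 0, 0.231] pointing down, gripper open.
Joint ranges: [-2.56, 2.56], [-1.29, 2.01], [-1.08, 1.49], [-3.29, 1.98], [-2.81, -0.18], [-2.99, 2.99]. Speed limits (rad/s): [2.57, 2.57, 3.01, 3.14, 3.14, 3.14].

### API

Orientations are given as a unit quaternion [w, x, y, z].
In Python, from bench import r gives the robot as it stands.
- The arm moves only by the tool step_arm, never from a script. Its argument "motion" is a list that holds one entry, the list of rows, each a list of 6 numbers: the shift along the tool's x, y, z in m, then the turn, a rotation vector about the tool's x, y, z in degrees. A call has 1 to 5 rows; each row is the pose to reach, as a shift and turn from the pose commanded when the call began, along the tool's axes at that moment; what a row does not reach only later rows make up. A row lasts 1/8 s, in which the tool goes at most 62.5 mm and 10.7 degrees, less where a joint would pass 70% of its speed; a pose out of reach is approached as far as the arm can. A call with a gripper value outside its range is refused whole. "grip" is the gripper command: -1 is fully open, 1 is shut, values between are in proportion, set as the call begins (left out, the last holds). The fingers move at their own pace and stop on an object; "newtons" is the grip in N (left out, the last holds). Time passes only in rows, so rows that repeat a pose let the fingers close. It gives the time, the measured TCP pose, the force and the opening at its end, in the units of the state.
- r.get_obs(): the state, without advancing time (a new reading comes with each control period).
- r.read_camera(name): name is "scene" or "side" or "wrist"; returns the picture (420x560x3 uint8, blue, green, red); there is no depth.
- r.calibration(name): a dict with "K" (3x3 intrinsics, pixels), "xyz" and "attitude" of the camera in the world; the wrist camera has in their place "mount" (4x4, takes a point from camera to tool coordinates, whose origin is the TCP and whose axes are the flange's). Camera axes: x right, y down, z forward; pixel columns grow to the right and rows downward; lengths in m; the calibration is good to about 2 mm. A picture is of the moment at which its call begins: read the wrist's pose just before it. calibration takes no time and is no camera call.
- r.sign_off(): hands the job in, once; it reports no verdict.
The state is a dict: "time": time; "qpos": joint angles; "joint_vel": joint speeds; "effort": joint torques, N m; "position": TCP position; "ee_rot": TCP orientation; "force": force on the tool from outside, world axes, zero at the start; "wrist_torque": the same for the moment, N m; "finger_gap": finger opening in m.
Only numpy, scipy, OpenCV 4.12 (cv2) and the standard library are available. Lean on these libraries where they do the work, as an engineer would, in place of code of your own. Each camera call takes 0.05 s, during which the arm holds its last target. There are 200 camera calls.

### The job

I want to lay the second bottle in the wooden wine case and need both my hands for it: put the stapler that lies on the lid down in the wooden desk tray, standing on its base, and swing the brass hook catch on the front of the case clear of its stud. Then raise the lid to about 60 degrees open and keep holding it there, without letting it drop or throwing it back past 80 degrees; it has no stay and would fall shut, so finish with the lid still in your hold. Leave the standing bottle, the pen pot and the box of labels where they are.

Things in the scene. Friction and masses are not known exactly. Their poses are not given: they have to be found in the camera images.
- case: Two-bottle pine wine case, 195 mm deep (x), 350 mm long (y), 102 mm high with the lid; it does not slide. Origin: centre of its underside; z up; the front face (with the catch) looks to its -x, the lid's hinges are along the top of its back (+x). The lid is a flat board, 195 x 350 x 12 mm, 0.5 kg give or take a third.
- lid_pull (a point): Middle of the grip bar of the brass bow pull that stands on the lid, 30 mm in from the front edge, halfway along. The bar is round, 8 mm thick, 100 mm long along the case's y, on two 8 mm posts at its ends; its axis is 35 mm above the lid's top (137.5 mm above the table with the lid shut). The point turns with the lid.
- lid_hinge (a point): Middle of the lid's hinge line, which runs along the case's y: 97.5 mm behind the case's centre (case +x), 90.5 mm above the table. With the lid shut the pull's bar lies 165 mm in front of this line and 47 mm above it.
- lid (a joint): Lid angle in rad: 0 shut, growing as the front edge rises up and back; 1.047 is 60 degrees; stop at 1.75. It turns freely and falls shut from any angle under 90 degrees. While the catch is over its stud the lid cannot rise more than 1 degree.
- catch (a joint): Brass hook on the middle of the front, in rad: 0 (to 0.1 at the start) upright, its nose over the lid's 6 mm stud; grows as its upper end swings to the case's +y and down; 1.57 level; stop at 1.7; clear of the stud from 0.5. It turns about a pin square to the front, at case y = 0, 62 mm above the table, with light friction (1 N at the tab), and stays where it is left.
- catch_tab (a point): Middle of the catch's thumb tab: a round brass pin 10 mm thick, 20 mm long, standing out square from the front face (case -x), from 8 to 28 mm before it, near the hook's upper end, 43 mm from the pivot. At catch 0 it is 8.5 mm to case +y of the middle and 104.5 mm above the table. Push it sideways to the case's +y.
- stapler: Red and black desk stapler, loose on the closed lid behind the pull: 136 mm long (its x), base 36 mm wide (its y), 57 mm high, 0.26 kg give or take a quarter. Origin: centre of its underside; z up. The red arm on top is 26 mm wide, from 39 to 57 mm above the underside, and is gripped across from above.
- tray: Open desk tray of light wood, 240 mm (its x) x 190 mm (its y), 35 mm high, walls 7 mm, floor 7 mm thick; it does not slide. Origin: centre of its underside. It stands to the left or to the right of the case.
- bottle: Bystander: standing full dark wine bottle, 82 mm across, 300 mm tall, beyond the case. Origin: centre of its underside.
- pen_pot: Bystander: card pot with pencils, 80 mm across, 165 mm tall with the pencils, beyond the case. Origin: centre of its underside.
- label_box: Bystander: closed card box of labels with a black cover, 206 x 156 x 58 mm, on the other side of the case from the tray. Origin: centre of its underside.
There are look-alikes about, which are no part of the job. What is meant by the stapler is not blue, and is the smaller of those in its own colour.

How it is judged:
By the outcome, as a careful person would: the job done as asked, in the order asked, and still so for the second after the job is handed in, while the arm keeps its last pose, push and grip.
It also fails if it takes over 64 s, if anything falls off the work surface, if the arm or the gripper's body presses on something with over 40 N, if the wrist force passes 120 N, or if a joint passes its speed limit or range.

## Working session

There is one attempt and no reset: what is moved stays moved. The work goes in short steps, Python scripts to look and compute and a tool call to move; the robot and the scene stay as the last step left them, time stands still between calls to the robot, and variables do not carry over. Pictures are saved under pics/ and viewed, about 8 in all and at most 12, crops included, and the job is handed in when it is done.

Besides the shell and the picture viewer there is one more tool, called after "Emit:" by a JSON object that holds its "api" and its "payload". step_arm: Moves the arm, as the interface text tells. Its arguments: {"type":"object","properties":{"motion":{"type":"array"},"grip":{"type":"number"},"newtons":{"type":"number"}},"required":["motion"]}

```bash
mkdir -p pics; ls
python3 - <<'E'
from bench import r
import cv2
for n in("scene","side"):
    cv2.imwrite(f"pics/{n}0.png",r.read_camera(n)); print(n,r.calibration(n))
print(r.calibration("wrist")); print(r.get_obs())
E
```

```text
pics
scene {'K': array([[441.14635125,   0.        , 277.81961284],
       [  0.        , 441.14635125, 213.47369128],
       [  0.        ,   0.        ,   1.        ]]), 'xyz': array([ 1.52873751, -0.49447733,  0.79374622]), 'attitude': array([-0.41265596,  0.74732959,  0.46053214, -0.24315363])}
side {'K': array([[530.56303546,   0.        , 277.43154414],
       [  0.        , 530.56303546, 208.97069341],
       [  0.        ,   0.        ,   1.        ]]), 'xyz': array([-0.10840049, -0.81884187,  0.92213754]), 'attitude': array([-0.42315648,  0.83512811, -0.31415302,  0.15750401])}
{'K': array([[370.43656424,   0.        , 275.45966689],
       [  0.        , 370.43656424, 205.33149671],
       [  0.        ,   0.        ,   1.        ]]), 'mount': array([[-6.68629402e-05, -9.57403962e-01, -2.88751882e-01,
         7.36864229e-02],
       [ 9.99999996e-01, -8.14453022e-05,  3.84867279e-05,
         4.66806460e-04],
       [-6.03648301e-05, -2.88751878e-01,  9.57403964e-01,
        -1.43526966e-01],
       [ 0.00000000e+00,  0.00000000e+00,  0.00000000e+00,
         1.00000000e+00]])}
{'time': 0.1, 'qpos': array([ 3.33709615e-01,  4.07514244e-02,  8.38964404e-02, -4.18857623e-04,
       -1.61546106e+00, -3.33680122e-01]), 'joint_vel': array([-0.00066139, -0.00139977,  0.00327001,  0.00188812, -0.00044414,
       -0.00036819]), 'effort': array([-5.15327309e-03, -3.69345725e+01,  3.48282552e+01,  6.95181236e+00,
       -4.58455834e-03,  1.14540936e-05]), 'position': array([5.99711202e-01, 8.53931738e-05, 2.30368977e-01]), 'ee_rot': array([ 5.92321118e-04,  7.07123488e-01, -7.07089635e-01, -5.19919738e-04]), 'force': array([-0.68087018, -0.17928189, -0.04862714]), 'wrist_torque': array([0.06473017, 0.02571093, 0.00614256]), 'finger_gap': 0.08556193949269428}
```

View pics/scene0.png

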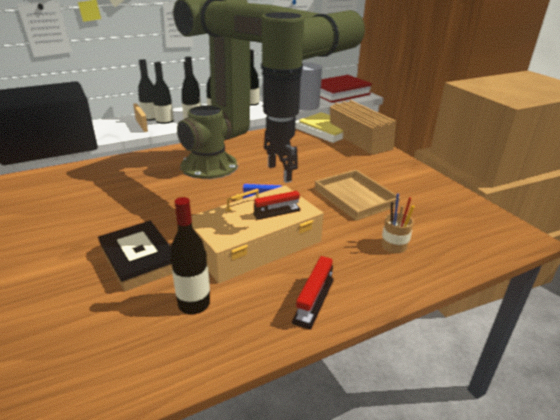

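View pics/side0.png

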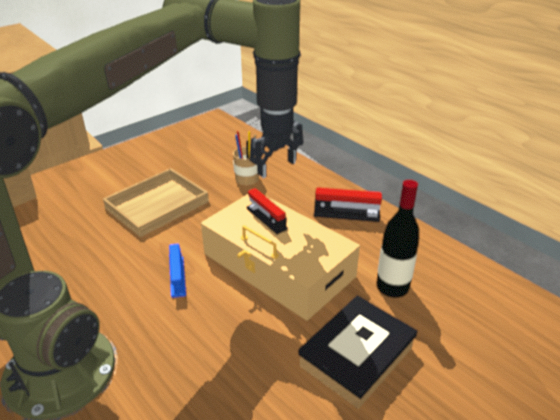

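The two views show three staplers. A small red one lies on the lid at side (267,210) / scene (277,204). A larger red one stands on the table at side (347,204) / scene (315,290). A blue one is at side (177,270). The one meant is the small red one on the lid, being red, smaller and on the lid. The tray is at side (157,203). I'll confirm with an enlarged crop.

Run:
```python
from bench import r
import cv2
a=cv2.imread("pics/side0.png")[160:330,95:395]
cv2.imwrite("pics/sidec.png",cv2.resize(a,None,fx=2.6,fy=2.6,interpolation=cv2.INTER_CUBIC))
o=r.get_obs();cv2.imwrite("pics/w0.png",r.read_camera("wrist"))
```

```text
(no output)
```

View pics/sidec.png

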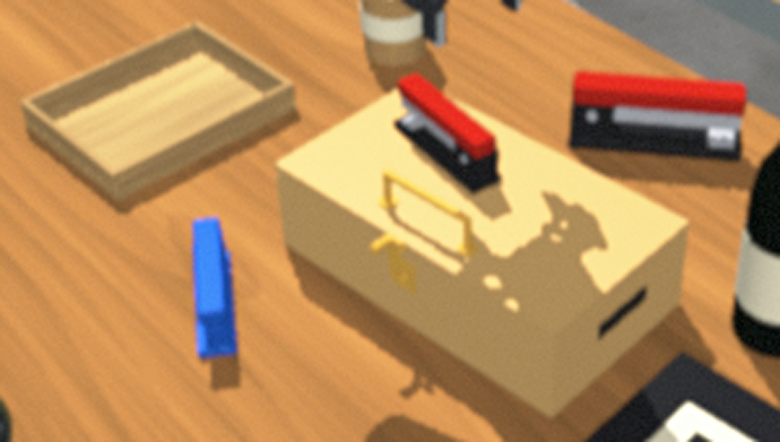

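View pics/w0.png

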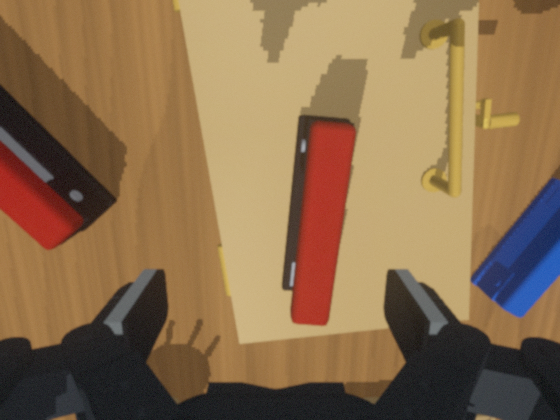

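The crop confirms that the small red stapler lies on the lid at crop (447,130), with the larger red one on the table at (658,110). In the wrist view it spans (334,123) to (312,324). The pull bar runs from (457,20) to (455,194), the tab is at (503,121), and the lid's +y corners are at (240,342) and (469,318).

```bash
cat > h.py <<'E'
import numpy as np
from scipy.spatial.transform import Rotation as R
from scipy.optimize import least_squares
from bench import r
def rot(q): return R.from_quat([q[1],q[2],q[3],q[0]]).as_matrix()
def cam(n,o=None):
    c=r.calibration(n); K=np.array(c["K"])
    if n!="wrist": return K,np.array(c["xyz"]),rot(c["attitude"])
    M=np.array(c["mount"]);T=rot(o["ee_rot"]); return K,np.array(o["position"])+T@M[:3,3],T@M[:3,:3]
def proj(C,P): K,t,A=C; p=(np.atleast_2d(P)-t)@A@K.T; return p[:,:2]/p[:,2:]
def ray(C,uv,z):
    K,t,A=C; d=A@np.linalg.solve(K,[*uv,1.]); return t+d*(z-t[2])/d[2]
def place(p,L):
    L=np.atleast_2d(L); c,s=np.cos(p[2]),np.sin(p[2])
    return np.c_[p[0]+c*L[:,0]-s*L[:,1],p[1]+s*L[:,0]+c*L[:,1],L[:,2]]
def fit(p0,obs):  # obs: list of (cam, local, uv)
    f=lambda p:np.concatenate([(proj(C,place(p,l))-u).ravel() for C,l,u in obs])
    s=least_squares(f,p0,loss="soft_l1",f_scale=2); return s.x,np.round(s.fun.reshape(-1,2),1).tolist()
E
python3 - <<'E'
from h import *
o=r.get_obs();W=cam("wrist",o);S=cam("side")
c=lambda u,v:(95+u/2.6,160+v/2.6)
h=.1025
obs=[(S,(-.0975,.175,h),c(278,165)),(S,(.0975,-.175,h),c(687,222)),(S,(.0975,.175,h),c(397,90)),(S,(-.0975,-.175,0),c(552,417)),
(S,(-.0675,.05,.1375),c(386,176)),(S,(-.0675,-.05,.1375),c(468,217)),
(W,(.0975,.175,h),(240,342)),(W,(-.0975,.175,h),(469,318)),(W,(-.0675,.048,.1375),(455,190)),(W,(-.0675,-.048,.1375),(457,24))]
p,e=fit([.6,-.05,0],obs);print("case",p.round(4),e)
for n,l in(("pull",(-.0675,0,.1375)),("hinge",(.0975,0,.0905)),("tab",(-.1155,.0085,.1045))):print(n,place(p,l).round(4))
print("tab px seen",ray(W,(503,121),.1045))
t,e=fit([.5,.3,0],[(S,(-.12,.095,.035),c(25,102)),(S,(.12,.095,.035),c(195,25)),(S,(.12,-.095,.035),c(295,88)),(S,(-.12,-.095,.035),c(118,183)),(S,(-.12,-.095,0),c(122,208))])
print("tray",t.round(4),e)
print("stap",ray(W,(334,123),.155),ray(W,(312,324),.155))
for uv,n in(((404,83),'a'),((491,148),'b')):print(ray(S,c(*uv),.155))
E
```

```text
case [ 0.5546 -0.0549  0.1264] [[-2.6, -0.1], [-0.3, -0.1], [5.2, -4.1], [-1.2, 0.9], [-1.0, -0.5], [-1.4, 1.7], [0.4, -0.2], [0.2, -1.3], [-0.6, -4.5], [-0.6, 2.5]]
pull [[ 0.4876 -0.0634  0.1375]]
hinge [[ 0.6513 -0.0426  0.0905]]
tab [[ 0.439  -0.0611  0.1045]]
tab px seen [ 0.4371063  -0.05497806  0.1045    ]
tray [0.4581 0.3681 0.0721] [[-1.7, 1.7], [0.9, -0.3], [1.0, -0.4], [-0.4, -0.7], [0.1, -0.2]]
stap [ 0.56525546 -0.05735877  0.155     ] [0.5741776  0.07716516 0.155     ]
[0.57325387 0.06943674 0.155     ]
[ 0.56710297 -0.06588472  0.155     ]
```

Emit:
{"api": "step_arm", "payload": {"motion": [[[-0.003,0.015,0.02,0,0,2],[-0.006,0.03,0.04,0,0,3.4],[-0.006,0.03,0.04,0,0,3.4],[-0.006,0.03,0.04,0,0,3.4]]], "grip": -1}}

```text
time: 0.65
position: [0.5705, 0.0059, 0.1922]
ee_rot: [0.0, -0.686, 0.728, -0.0]
force: [0.4, 0.1, 0.9]
finger_gap: 0.0854
```

Run:
```python
from h import *
import cv2
o=r.get_obs();im=r.read_camera("wrist");W=cam("wrist",o)
print(o["position"],o["ee_rot"])
np.savez("o1",position=o["position"],ee_rot=o["ee_rot"])
cv2.imwrite("pics/w1.png",cv2.resize(im,None,fx=1.4,fy=1.4))
```

```text
[0.57053169 0.00590083 0.19221741] [ 2.94555937e-04 -6.86006741e-01  7.27594974e-01 -4.67424994e-04]
```

View pics/w1.png

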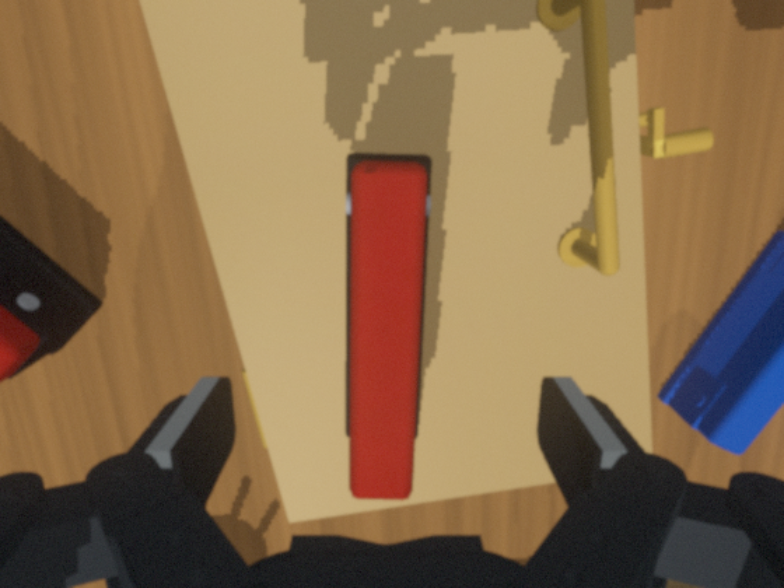

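The wrist view shows the stapler's red top from (389,160) to (381,497), midway between the pads at (235,400) and (540,400). I can go straight down.

Run:
```python
from h import *
o=np.load("o1.npz");W=cam("wrist",o)
for uv in((390,163),(381,497)):print(ray(W,np.array(uv)/1.4,.158))
obs=[]
```

```text
[ 0.56491912 -0.05738864  0.158     ]
[0.57606516 0.07478934 0.158     ]
```

Emit:
{"api": "step_arm", "payload": {"motion": [[[0,0,0.02,0,0,0],[0,0,0.045,0,0,0],[0,0,0.059,0,0,0],[0,0,0.059,0,0,0]]]}}

```text
time: 1.2
position: [0.5694, 0.0058, 0.1308]
ee_rot: [-0.001, -0.686, 0.728, 0.001]
force: [-0.9, 0.1, 0.1]
finger_gap: 0.0857
```

Emit:
{"api": "step_arm", "payload": {"motion": [[[0,0,0,0,0,0],[0,0,0,0,0,0],[0,0,0,0,0,0],[0,0,0,0,0,0],[0,0,0,0,0,0]]], "grip": 1, "newtons": 45}}

```text
time: 1.82
position: [0.5703, 0.0061, 0.133]
ee_rot: [0.0, -0.686, 0.728, -0.0]
force: [-0.1, 1.6, 4.4]
finger_gap: 0.0249
```

Emit:
{"api": "step_arm", "payload": {"motion": [[[0,0,-0.02,0,0,0],[0,0,-0.05,0,0,0],[-0.01,0.004,-0.075,0,0,0],[-0.04,0.015,-0.085,0,0,0],[-0.08,0.03,-0.085,0,0,0]]]}}

```text
time: 2.45
position: [0.5448, 0.088, 0.219]
ee_rot: [0.001, -0.685, 0.728, -0.0]
force: [0.7, 1.2, -3.0]
finger_gap: 0.0253
```

Emit:
{"api": "step_arm", "payload": {"motion": [[[-0.045,0.017,0,0,0,0],[-0.095,0.036,0,0,0,0],[-0.145,0.055,0,0,0,0],[-0.195,0.073,0,0,0,0],[-0.245,0.093,0,0,0,0]]]}}

```text
time: 3.08
position: [0.4656, 0.3392, 0.2178]
ee_rot: [-0.0, -0.686, 0.728, 0.0]
force: [0.7, -0.3, -3.2]
finger_gap: 0.025
```

Emit:
{"api": "step_arm", "payload": {"motion": [[[-0.02,0.007,0.01,0,0,0],[-0.03,0.01,0.04,0,0,0],[-0.03,0.01,0.08,0,0,0],[-0.03,0.01,0.11,0,0,0],[-0.03,0.01,0.12,0,0,0]]]}}

```text
time: 3.7
position: [0.4576, 0.3668, 0.0948]
ee_rot: [-0.002, -0.686, 0.728, -0.0]
force: [-0.8, -0.0, -3.0]
finger_gap: 0.0252
```

Run:
```python
from h import *
import cv2
o=r.get_obs();im=r.read_camera("side");print(o["position"],o["force"],o["qpos"])
cv2.imwrite("pics/s2.png",cv2.resize(im[140:300,60:330],None,fx=2.6,fy=2.6,interpolation=cv2.INTER_CUBIC))
```

```text
[0.45755723 0.36684929 0.09478806] [-0.80788699 -0.01545246 -3.01190451] [ 1.01699249e+00  3.58565544e-02 -1.68327014e-01 -7.92610738e-04
 -1.37120427e+00 -1.07686760e+00]
```

View pics/s2.png

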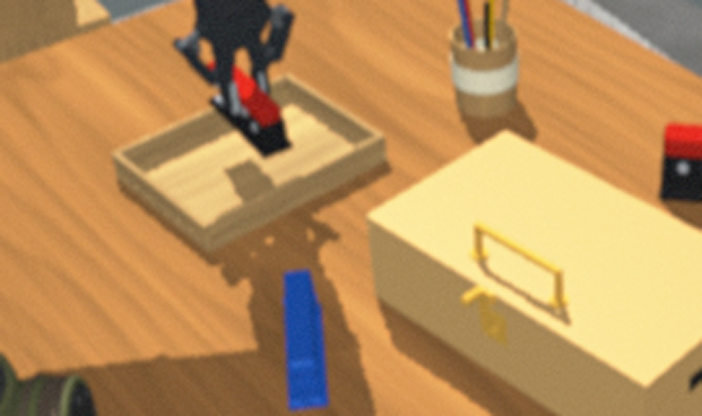

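The stapler hangs level over the tray interior at (255,110), with the tray rim spanning (115,160) to (385,145). I'll lower it.

Emit:
{"api": "step_arm", "payload": {"motion": [[[0,0,0.025,0,0,0],[0,0,0.045,0,0,0],[0,0,0.055,0,0,0],[0,0,0.058,0,0,0],[0,0,0.06,0,0,0]]]}}

```text
time: 4.38
position: [0.4587, 0.3686, 0.0381]
ee_rot: [0.001, -0.686, 0.728, -0.0]
force: [1.4, 0.8, -2.6]
finger_gap: 0.0254
```

Emit:
{"api": "step_arm", "payload": {"motion": [[[0,0,0.0015,0,0,0],[0,0,0.003,0,0,0],[0,0,0.003,0,0,0]]]}}

```text
time: 4.75
position: [0.4589, 0.3687, 0.0374]
ee_rot: [0.001, -0.686, 0.728, -0.0]
force: [-5.4, -3.2, 9.8]
finger_gap: 0.0251
```

The stapler has touched down on the tray floor. I'll release, rise, and move over in front of the case, turning 80° with the fingers shut for the catch.

Emit:
{"api": "step_arm", "payload": {"motion": [[[0,0,-0.001,0,0,0],[0,0,-0.001,0,0,0],[0,0,-0.001,0,0,0],[0,0,-0.001,0,0,0],[0,0,-0.001,0,0,0]]], "grip": -1}}

```text
time: 5.38
position: [0.4582, 0.3682, 0.0351]
ee_rot: [-0.0, -0.686, 0.728, -0.0]
force: [-0.1, 0.5, -0.0]
finger_gap: 0.0855
```

Emit:
{"api": "step_arm", "payload": {"motion": [[[0,0,-0.03,0,0,0],[0,0,-0.08,0,0,0],[0,0,-0.14,0,0,0],[0,0,-0.18,0,0,0],[0.03,0,-0.18,0,0,0]]]}}

```text
time: 6.0
position: [0.4574, 0.3398, 0.2192]
ee_rot: [0.003, -0.686, 0.727, 0.0]
force: [-0.5, -0.4, -1.8]
finger_gap: 0.0851
```

Emit:
{"api": "step_arm", "payload": {"motion": [[[0.05,-0.001,0,0,0,10],[0.1,-0.002,0,0,0,20],[0.15,-0.003,0,0,0,30],[0.2,-0.004,0,0,0,40],[0.25,-0.006,0,0,0,50]]], "grip": 1}}

```text
time: 6.62
position: [0.4473, 0.0869, 0.2155]
ee_rot: [0.0, -0.311, 0.95, 0.0]
force: [0.1, 0.6, -0.3]
finger_gap: 0.0002
```

Run:
```python
from h import *
o=r.get_obs();print(o["position"],o["finger_gap"],o["qpos"])
T=rot(o["ee_rot"]);print(T.round(3));print("shift",T.T@(np.array([.440,-.115,.20])-o["position"]))
p=(.5546,-.0549,.1264);print(T.T@[-np.sin(p[2]),np.cos(p[2]),0])
```

```text
[0.44730846 0.08692395 0.21548245] 0.0001899963746593862 [ 6.37820953e-01 -3.56272132e-01 -2.95322497e-01  4.00089989e-05
 -1.63109251e+00 -1.57507403e+00]
[[-0.806 -0.592  0.001]
 [-0.592  0.806  0.   ]
 [-0.001 -0.    -1.   ]]
shift [ 0.12543966 -0.15841066  0.01540634]
[-4.85679832e-01  8.74136728e-01  2.84983448e-04]
```

Emit:
{"api": "step_arm", "payload": {"motion": [[[0.03,-0.038,0,0,0,8],[0.06,-0.076,0,0,0,16],[0.09,-0.114,0,0,0,24],[0.125,-0.158,0,0,0,29.1],[0.125,-0.158,0.015,0,0,29.1]]]}}

```text
time: 7.25
position: [0.4414, -0.1162, 0.2013]
ee_rot: [0.001, -0.062, 0.998, -0.0]
force: [0.6, 0.8, -0.1]
finger_gap: -0.0002
```

Run:
```python
from h import *
import cv2
o=r.get_obs();im=r.read_camera("wrist");np.savez("o3",position=o["position"],ee_rot=o["ee_rot"]);print(o["position"],o["qpos"])
cv2.imwrite("pics/w3.png",cv2.resize(im,None,fx=1.4,fy=1.4,interpolation=cv2.INTER_CUBIC))
W=cam("wrist",o);p=(.5546,-.0549,.1264)
for th in(0,.1):print(proj(W,place(p,[[x,.0433*np.sin(th+.197),.062+.0433*np.cos(th+.197)] for x in(-.1055,-.1255)]))*1.4)
print("bar",proj(W,place(p,[[-.0675,y,.1375] for y in(-.05,.05)]))*1.4,proj(W,place(p,(-.0975,.175,.1025)))*1.4)
```

```text
[ 0.44141643 -0.1161957   0.20125193] [ 1.88507612e-01 -3.57408773e-01 -3.22362454e-01  1.02655259e-03
 -1.60390404e+00 -1.63484765e+00]
[[497.67905028 318.12843308]
 [500.20027065 279.09789321]]
[[505.72480279 317.37182018]
 [508.4223056  278.48054338]]
bar [[378.54333037 422.43679835]
 [599.31363066 422.12389594]] [[828.76329039 331.2330355 ]]
```

View pics/w3.png

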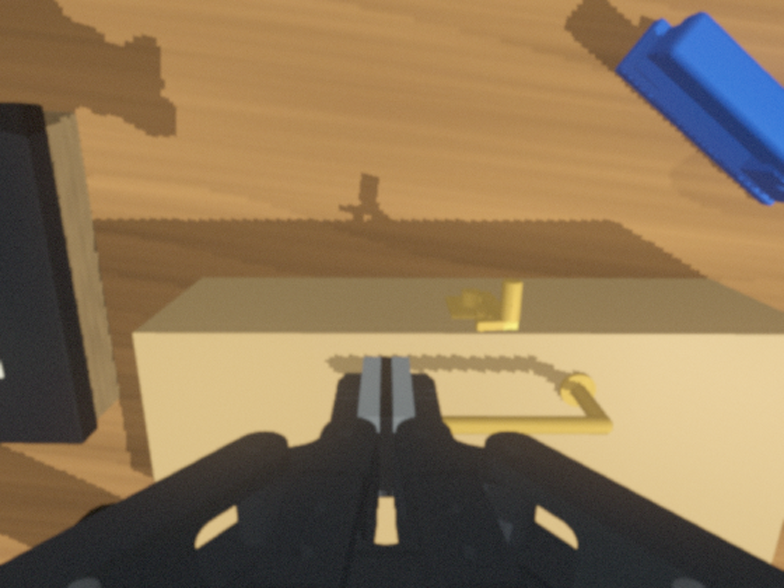

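The wrist view shows the tab at (513,285)–(510,325), about 4 mm further to +y than my estimate, and the fingertip well to its −y side at (385,360). The way down in front of the face is clear.

Emit:
{"api": "step_arm", "payload": {"motion": [[[0,0,0.03,0,0,0],[0,0,0.06,0,0,0],[0,0,0.09,0,0,0],[0,0,0.115,0,0,0],[0,0,0.125,0,0,0]]]}}

```text
time: 7.92
position: [0.4408, -0.112, 0.0737]
ee_rot: [-0.001, -0.066, 0.998, 0.0]
force: [0.2, -0.6, 0.1]
finger_gap: 0.0002
```

Emit:
{"api": "step_arm", "payload": {"motion": [[[0,0.012,0,0,0,0],[0,0.024,0,0,0,0],[0,0.034,0,0,0,0],[0,0.042,0,0,0,0],[0,0.048,0,0,0,0]]]}}

```text
time: 8.55
position: [0.4352, -0.0649, 0.0754]
ee_rot: [0.0, -0.066, 0.998, -0.0]
force: [0.9, -1.5, -0.6]
finger_gap: -0.0001
```

Emit:
{"api": "step_arm", "payload": {"motion": [[[0,0.005,0,0,0,0],[0,0.01,0,0,0,0],[0,0.015,0,0,0,0],[0,0.02,0,0,0,0],[0,0.023,0,0,0,0]]]}}

```text
time: 9.18
position: [0.4322, -0.0425, 0.0753]
ee_rot: [-0.0, -0.065, 0.998, -0.0]
force: [-0.2, -1.1, 0.2]
finger_gap: 0.0
```

Run:
```python
from h import *
import cv2
o=r.get_obs();im=r.read_camera("wrist");print(o["position"],o["force"])
cv2.imwrite("pics/w4.png",im)
```

```text
[ 0.4321748  -0.04245372  0.07529626] [-0.22726119 -1.06001742  0.18737046]
```

View pics/w4.png

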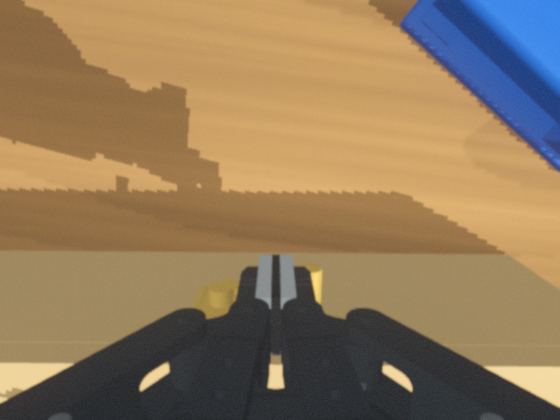

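The tab is at (318,285), swung to the right side of the finger. The pivot plate is at (217,295). I'll push a little more, back off, rise, and turn back to jaws-across-the-bar.

Emit:
{"api": "step_arm", "payload": {"motion": [[[0,0.003,0,0,0,0],[0,0.005,0,0,0,0],[0,0.005,0,0,0,0],[0,-0.01,0,0,0,0],[0,-0.02,-0.03,0,0,0]]]}}

```text
time: 9.85
position: [0.4335, -0.0625, 0.1035]
ee_rot: [-0.002, -0.065, 0.998, 0.0]
force: [0.3, 0.1, 1.3]
finger_gap: -0.0002
```

Emit:
{"api": "step_arm", "payload": {"motion": [[[0,0,-0.04,0,0,0],[0,0,-0.09,0,0,0],[0,0,-0.12,0,0,-9],[0,0,-0.12,0,0,-18],[0,0,-0.12,0,0,-27]]]}}

```text
time: 10.48
position: [0.4351, -0.0618, 0.2258]
ee_rot: [0.001, -0.299, 0.954, 0.0]
force: [-1.3, -0.6, -0.7]
finger_gap: 0.0001
```

Emit:
{"api": "step_arm", "payload": {"motion": [[[0,0,0,0,0,-10],[0,0,0,0,0,-20],[0,0,0,0,0,-30],[0,0,0,0,0,-40],[0,0,0,0,0,-50]]], "grip": -0.1}}

```text
time: 11.1
position: [0.435, -0.0619, 0.2255]
ee_rot: [0.0, -0.675, 0.738, 0.0]
force: [0.6, -0.3, -0.2]
finger_gap: 0.0469
```

Run:
```python
from h import *
import cv2
o=r.get_obs();im=r.read_camera("side");print(o["position"],o["finger_gap"],o["qpos"])
cv2.imwrite("pics/s5.png",cv2.resize(im[120:320,80:380],None,fx=2.6,fy=2.6,interpolation=cv2.INTER_CUBIC))
T=rot(o["ee_rot"]);print(T.round(3))
p=np.array((.5546,-.0549,.1264))+[-.0005,.004,0];P=place(p,(-.0675,0,.1375))[0];print(P,"shift to above pull",T.T@(P-o["position"]))
print("yaw of tool y",np.degrees(np.arctan2(T[1,1],T[0,1])),"want",180+np.degrees(p[2]))
```

```text
[ 0.43495436 -0.06192219  0.22545279] 0.046948591117070455 [ 3.21751659e-01 -4.01487300e-01 -3.10007647e-01 -6.09025076e-04
 -1.66163320e+00 -4.11670903e-01]
[[-0.09  -0.996  0.   ]
 [-0.996  0.09   0.001]
 [-0.001 -0.    -1.   ]]
[ 0.4871385 -0.0594093  0.1375   ] shift to above pull [-0.00711439 -0.05171759  0.08797652]
yaw of tool y 174.8511752603841 want 187.2421865304536
```

View pics/s5.png

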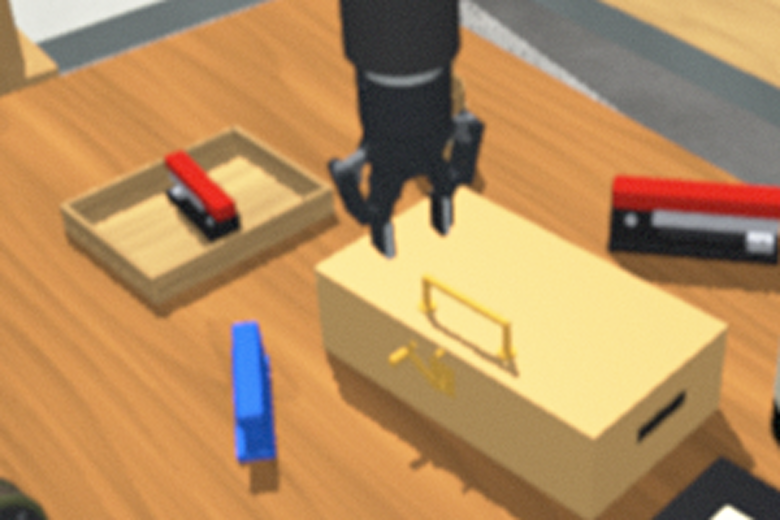

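The stapler stands on its base in the tray at (205,195). The catch has swung over, with its tab at (400,353), clear of the stud at (438,355). Next is the pull.

Emit:
{"api": "step_arm", "payload": {"motion": [[[-0.003,-0.02,0,0,0,-5],[-0.007,-0.052,0.01,0,0,-12.4],[-0.007,-0.052,0.04,0,0,-12.4],[-0.007,-0.052,0.08,0,0,-12.4],[-0.007,-0.052,0.107,0,0,-12.4]]]}}

```text
time: 11.78
position: [0.4868, -0.0601, 0.1163]
ee_rot: [0.0, 0.747, -0.664, -0.001]
force: [-0.2, 0.4, 0.5]
finger_gap: 0.0474
```

Run:
```python
from h import *
o=np.load("o3.npz");W=cam("wrist",o)
a=ray(W,np.array((460,425.5))/1.4,.1375);b=ray(W,np.array((600,425.5))/1.4,.1375);print(a,b,np.degrees(np.arctan2(*(b-a)[1::-1])))
d=(b-a)/np.linalg.norm(b-a);e=ray(W,np.array((611,425.5))/1.4,.1375);print("mid",e-.05*d)
o=r.get_obs();print(o["position"],o["force"]); T=rot(o["ee_rot"]);print("tool shift",T.T@(e-.05*d-o["position"]))
```

```text
[ 0.49125993 -0.07550591  0.1375    ] [ 0.48334459 -0.01245592  0.1375    ] 97.15551320996445
mid [ 0.48895099 -0.05711399  0.1375    ]
[ 0.4867672  -0.06005827  0.11627676] [-0.24752892  0.38747489  0.48351619]
tool shift [-0.00268239 -0.00247848 -0.02122559]
```

Emit:
{"api": "step_arm", "payload": {"motion": [[[-0.002,-0.0015,0,0,0,0],[-0.002,-0.0015,0,0,0,0],[-0.002,-0.0015,0,0,0,0],[-0.002,-0.0015,0,0,0,0],[-0.002,-0.0015,0,0,0,0]]], "grip": 1, "newtons": 40}}

```text
time: 12.4
position: [0.4881, -0.0582, 0.12]
ee_rot: [0.0, 0.748, -0.664, -0.0]
force: [-6.6, 0.6, 2.8]
finger_gap: 0.0062
```

Run:
```python
from h import *
o=r.get_obs();print(o["position"],o["force"],o["wrist_torque"],o["finger_gap"])
T=rot(o["ee_rot"]);print(T.round(3))
for d in (2,5,10,15,20,25,30,35,40,45,50,55,60):
    a=np.radians(d);R0=np.hypot(.165,.047);e0=np.arctan2(.047,.165)
    dx=.165-R0*np.cos(e0+a);dz=R0*np.sin(e0+a)-.047
    print(d,(T.T@[dx*.992,dx*.126,dz]).round(4))
```

```text
[ 0.48807506 -0.05822932  0.1200088 ] [-6.61609142  0.6117157   2.77589617] [0.27336195 2.08969608 0.07071254] 0.0061505466831809465
[[ 0.12  -0.993 -0.   ]
 [-0.993 -0.12   0.   ]
 [-0.     0.    -1.   ]]
2 [-0.     -0.0017 -0.0057]
5 [-0.     -0.0047 -0.0142]
10 [-0.0001 -0.0107 -0.0279]
15 [-0.0001 -0.0178 -0.0411]
20 [-0.0002 -0.026  -0.0536]
25 [-0.0002 -0.0353 -0.0653]
30 [-0.0003 -0.0456 -0.0762]
35 [-0.0004 -0.0568 -0.0862]
40 [-0.0005 -0.0688 -0.0951]
45 [-0.0006 -0.0815 -0.1029]
50 [-0.0006 -0.0949 -0.1097]
55 [-0.0007 -0.1088 -0.1152]
60 [-0.0008 -0.1231 -0.1195]
```

Emit:
{"api": "step_arm", "payload": {"motion": [[[0,-0.001,-0.003,0,0,0],[0,-0.0017,-0.0057,0,0,0],[0,-0.003,-0.01,0,0,0],[0,-0.0047,-0.0142,0,0,0],[0,-0.0047,-0.0142,0,0,0]]]}}

```text
time: 13.02
position: [0.4921, -0.0577, 0.1329]
ee_rot: [0.001, 0.748, -0.663, -0.001]
force: [-7.4, -0.3, -1.6]
finger_gap: 0.0063
```

Emit:
{"api": "step_arm", "payload": {"motion": [[[0,-0.0028,-0.0069,0,0,0],[0,-0.006,-0.0137,0,0,0],[0,-0.0093,-0.0204,0,0,0],[0,-0.0131,-0.0269,0,0,0],[0,-0.0131,-0.0269,0,0,0]]]}}

```text
time: 13.65
position: [0.5049, -0.0561, 0.1606]
ee_rot: [0.001, 0.748, -0.663, -0.001]
force: [-11.2, 1.0, 1.2]
finger_gap: 0.0067
```

Emit:
{"api": "step_arm", "payload": {"motion": [[[0,-0.0032,-0.0063,0,0,0],[0,-0.0072,-0.0125,0,0,0],[0,-0.0117,-0.0184,0,0,0],[0,-0.0165,-0.0242,0,0,0],[0,-0.0165,-0.0242,0,0,0]]]}}

```text
time: 14.28
position: [0.5219, -0.0541, 0.1852]
ee_rot: [0.0, 0.748, -0.663, -0.001]
force: [-9.0, 2.3, 1.3]
finger_gap: 0.0062
```

Run:
```python
from h import *
import cv2
o=r.get_obs();print(o["position"],o["force"],o["wrist_torque"],o["finger_gap"])
im=r.read_camera("side")
cv2.imwrite("pics/s6.png",cv2.resize(im[120:320,80:380],None,fx=2.6,fy=2.6,interpolation=cv2.INTER_CUBIC))
```

```text
[ 0.52187911 -0.05408175  0.18523487] [-9.0098036   2.29235936  1.27193536] [0.46690768 3.20961971 0.02355778] 0.006155288256000125
```

View pics/s6.png

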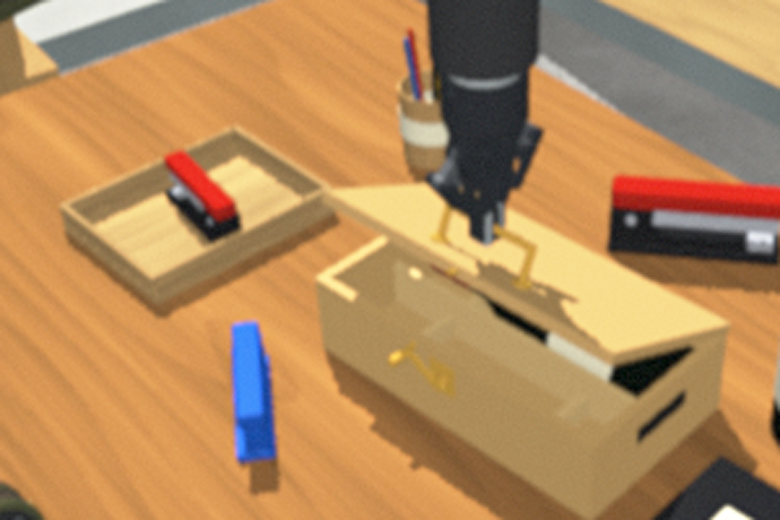

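The lid is rising, with its front edge from (330,190) to (615,360), and the bar is in the fingers at (487,235). Carrying on along the arc.

Emit:
{"api": "step_arm", "payload": {"motion": [[[0,-0.005,-0.0055,0,0,0],[0,-0.0103,-0.0109,0,0,0],[0,-0.0158,-0.016,0,0,0],[0,-0.0215,-0.0209,0,0,0],[0,-0.0274,-0.0255,0,0,0]]]}}

```text
time: 14.95
position: [0.549, -0.0508, 0.2118]
ee_rot: [0.0, 0.748, -0.663, -0.0]
force: [-10.7, 3.6, 5.7]
finger_gap: 0.0066
```

Emit:
{"api": "step_arm", "payload": {"motion": [[[0,-0.0061,-0.0043,0,0,0],[0,-0.0124,-0.0084,0,0,0],[0,-0.0188,-0.0121,0,0,0],[0,-0.0255,-0.0155,0,0,0],[0,-0.0255,-0.0155,0,0,0]]]}}

```text
time: 15.58
position: [0.5753, -0.0476, 0.2289]
ee_rot: [-0.001, 0.748, -0.663, 0.001]
force: [-9.7, 3.9, 10.2]
finger_gap: 0.0062
```

Run:
```python
from h import *
o=r.get_obs();print(o["position"],o["force"],o["wrist_torque"],o["finger_gap"])
p0=np.array([.48807,-.05823,.1200]);d=o["position"]-p0;dx=np.hypot(d[0],d[1])
print("angle",np.degrees(np.arctan2(.047+d[2],.165-dx))-15.9,"R",np.hypot(.047+d[2],.165-dx))
```

```text
[ 0.57533982 -0.04755028  0.22893948] [-9.72299276  3.86972493 10.16126322] [1.19658993 3.30834841 0.04440867] 0.006245095325467465
angle 47.79733066782583 R 0.17394917447669617
```

Emit:
{"api": "step_arm", "payload": {"motion": [[[0,-0.0065,-0.0045,0,0,0],[0,-0.0135,-0.0078,0,0,0],[0,-0.0205,-0.0105,0,0,0],[0,-0.0285,-0.0128,0,0,0],[0,-0.0285,-0.0128,0,0,0]]]}}

```text
time: 16.2
position: [0.6043, -0.044, 0.2406]
ee_rot: [-0.001, 0.748, -0.663, 0.001]
force: [-4.4, 2.9, 5.6]
finger_gap: 0.0061
```

Run:
```python
from h import *
import cv2
o=r.get_obs();print(o["position"],o["force"],o["wrist_torque"],o["finger_gap"])
p0=np.array([.48807,-.05823,.1200]);d=o["position"]-p0;dx=np.hypot(d[0],d[1])
print("angle",np.degrees(np.arctan2(.047+d[2],.165-dx))-15.9,"R",np.hypot(.047+d[2],.165-dx))
p=(.5541,-.0509,.1264);S=cam("side")
for a in np.radians([50,55,60,65]):
    L=[[.0975-.195*np.cos(a)+.012*np.sin(a)*1,y,.0905+.195*np.sin(a)+.012*np.cos(a)] for y in(-.175,.175)]
    print(round(np.degrees(a)),((proj(S,place(p,L))-[80,90])*2.6).round(1).tolist())
cv2.imwrite("pics/s7.png",cv2.resize(r.read_camera("side")[90:320,80:380],None,fx=2.6,fy=2.6,interpolation=cv2.INTER_CUBIC))
```

```text
[ 0.60432082 -0.04401249  0.24064894] [-4.36082307  2.89078394  5.55609984] [0.74262026 1.45310446 0.05049863] 0.006071038577557366
angle 58.15987982486005 R 0.17435294780361463
50 [[654.7, 333.7], [356.4, 184.7]]
55 [[665.9, 316.4], [366.7, 170.2]]
60 [[677.5, 300.0], [377.6, 156.6]]
65 [[689.4, 284.7], [389.0, 144.1]]
```

View pics/s7.png

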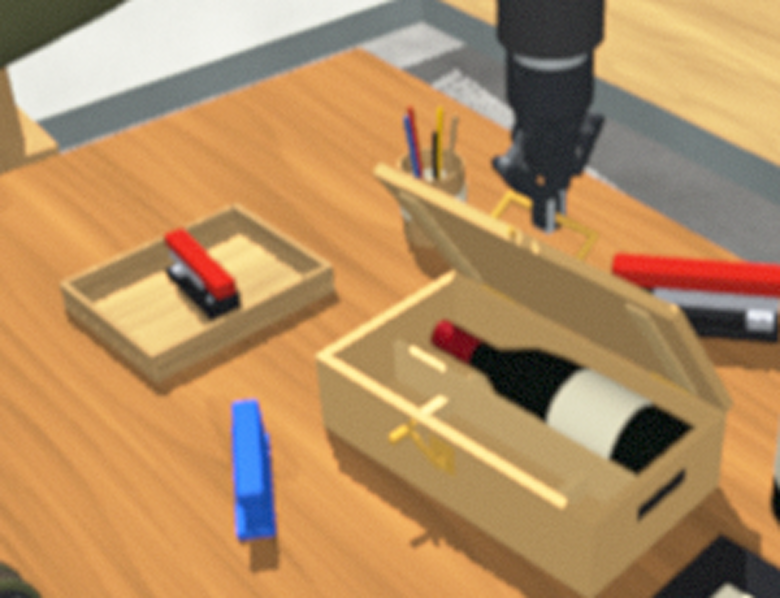

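The lid is at about 58°, with its front edge from (380,165) to (680,305) and the bar held at (548,222). I'll nudge it to 60° and check the hold.

Emit:
{"api": "step_arm", "payload": {"motion": [[[0,-0.0025,-0.001,0,0,0],[0,-0.0045,-0.0022,0,0,0],[0,-0.0045,-0.0022,0,0,0],[0,-0.0045,-0.0022,0,0,0],[0,-0.0045,-0.0022,0,0,0]]]}}

```text
time: 16.88
position: [0.6083, -0.0435, 0.2417]
ee_rot: [-0.001, 0.748, -0.663, 0.001]
force: [-3.8, 2.9, 5.5]
finger_gap: 0.0063
```

Run:
```python
from h import *
o=r.get_obs();print(o["position"],o["force"],o["finger_gap"])
d=o["position"]-[.48807,-.05823,.1200];dx=np.hypot(d[0],d[1])
print("angle",np.degrees(np.arctan2(.047+d[2],.165-dx))-15.9)
if o["finger_gap"]>.004: print(r.sign_off())
```

```text
[ 0.60829465 -0.04354483  0.2417232 ] [-3.77935863  2.93146061  5.49043299] 0.006281387841007771
angle 59.521406208905724
the job is handed in; nothing more can be done
None
```

The job is done and handed in at about 17 s: the small red stapler is in the tray, the catch is off its stud, and the arm is holding the lid open at about 60°.

- **Stapler:** the last picture shows it standing on its base in the tray.
- **Catch:** I pushed the tab to the case's +y, and the pictures show the hook well clear of the stud.
- **Lid:** the angle worked out from the tool position is 59.5°. The side picture, taken just before a final small nudge, gave about 58°. The lid went no further than this.
- **Hold:** the fingers are still shut on the bar with a 40 N grip. The gap reads 6 mm, though the bar is stated as 8 mm. Force at the wrist was about 7 N at the end and stayed under about 15 N in the readings I took.
- **Disagreement:** the bar's arc came out about 2–3 mm wider than given. I moved outward by that much for the last 10°, and the force dropped.
- **Bystanders:** the arm stayed clear of the bottle, the pen pot and the label box. The last picture does not show the bottle and label box in full, so I did not re-measure where they stand.

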